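Lever open the shielded vial store

TASK

Open the heavy yellow flap of the shielded vial store for a colleague: with closed fingertips push the red safety prop by its upright tab, sideways all the way to the end of its slide, out from under the lever, then press the black pad at the long end of the lever down until the lever rests on its rubber stop and finish while still holding it down with the flap raised. Only push and press: do not touch the flap itself, do not lift the lever out of its fulcrum, do not press violently, and leave the things standing round it alone.

Things in the scene. Friction and masses are not known exactly. Their poses are not given: they have to be found in the camera images.
- station: Fixed fixture: aluminium base plate, blue fulcrum, grey vial store. Place and yaw change. x axis: along the lever, from its long end to the store; y left of that, z up; origin on the worktop (z=0) below the lever's pin. In its frame, mm: fulcrum x -22..22, y -28..28, to z 91, open-topped slots 13 wide, floor z 75; store x 95..187, y -80..80, to z 88; slide rails along y at x -100, to z 20.
- stop (a point): Centre of the top of the black rubber stop (26 mm across) under the lever's long arm, 160 mm before the pin, 39 mm above the worktop.
- lever: Loose bent steel lever, 0.35 kg, bar 20 wide, 12 thick. Origin on its 10 mm cross pin, which rests in the fulcrum slots at z 80 mm; axes as the station's at the start. Short arm 80 mm to +x, its end under the flap's lip; long arm 190 mm to -x, rising 0.35 rad. Pressed, it turns about the pin (y) by about 0.54 rad down to the rubber stop, against a nearly constant 5 to 10 N at the pad.
- lever_pad (a point): Centre of the upper face of the black round pad (46 mm across, 13 thick) at the lever's long end. At the start 176 mm before the pin, 156 mm above the worktop, face leaning 0.27 rad towards the store, at the end as much away from it. Goes down on an arc about the pin (radius 191 mm) to about 53 mm above the worktop, 189 mm before the pin.
- prop (a joint): Red safety prop on the cross slide, m. At the start 0 to 0.008: its post stands 2.5 mm under the long arm and blocks it. It slides towards the station's +y to its end stop at 0.055, where the lever is free. Friction about 1.5 N, no spring: it stays where it is left.
- prop_tab (a point): Middle of the top edge of the outer face of the prop's upright red tab, 85 mm above the worktop; moves with the prop. The tab is a plate 40 mm wide along station x, 10 thick along y, from z 21 to 85 mm. Its outer face, to push on, looks to station -y and lies 110 mm to that side of the lever at joint value 0 (55 mm at the end stop).
- flap_lip (a point): Middle of the front edge of the heavy yellow flap (about 2.4 kg, 164 mm wide, 137 deep, 22 thick) that covers the store, hinged at its far side; it falls shut by itself. Shut, this point is 100 mm above the worktop and 51 mm beyond the pin; with the lever on its rubber stop about 143 mm above the worktop. This lip overhangs the lever's short end.
- amber_bottle: Bystander: brown bottle with black cap, 64x64x118 mm, left of the lever; origin at the centre of its underside.
- tape: Bystander: roll of tape lying flat, 52x52x18 mm, at the front edge; origin at the centre of its underside.
- blue_cap_bottle: Bystander: clear bottle with blue cap, 68x68x135 mm, right of the fulcrum; origin at the centre of its underside.
- timer: Bystander: white bench timer, 37x64x60 mm; origin at the centre of its underside.
- beaker: Bystander: glass beaker, 78x73x92 mm, right, in front of tall fixed instruments: modules 0.6 m high at x > 0.46, y < -0.26 and a tower 0.5 m or more high at x > 0.60, -0.2 < y < 0.03; origin at the centre of its underside.
- dish: Bystander: petri dish, 96x96x15 mm; origin at the centre of its underside.

How it is judged:
On the way, in this order (a step that is already met when the one before it is completed fails the run):
1. the safety prop is pushed to the end of its slide, the flap still shut (value of joint prop above 0.045 m and height (world z) of flap_lip below 0.107 m), for 0.2 s.
2. the lever is pressed down and the flap is raised (height (world z) of flap_lip above 0.138 m and contact force between the fingers and lever above 1 N), for 0.2 s.
At the end, for the whole second after the job is handed in: The flap's front edge is more than 138 mm above the worktop (100 when shut), the safety prop stands beyond 45 mm of its 55 mm slide, the fingers still press on the lever (more than 1 N), and the lever's pin lies in its fulcrum slots (within 8 mm in height, 12 mm sideways) (all of step 2 and value of joint prop above 0.045 m and z of lever in the frame of station below 0.088 m and horizontal distance between lever and station below 0.012 m); the arm keeps its last pose, push and grip.
It fails at once if the robot touches the flap (contact force between any of the arm, the fingers and flap above 1 N).
It fails at once if the lever is lifted or knocked out of its fulcrum (z of lever in the frame of station above 0.092 m or horizontal distance between lever and station above 0.02 m).
It fails at once if the lever is pressed violently (over 80 N) (contact force between the fingers and lever above 80 N).
It fails at once if a bystander is moved by more than 3 cm or tipped (distance of any of amber_bottle, tape, blue_cap_bottle, timer, beaker, dish from where it was at the start of the episode above 0.03 m or angle between any of amber_bottle, tape, blue_cap_bottle, timer, beaker, dish's own z axis and vertical above 0.5 rad).
It also fails if it takes over 45 s, if anything falls off the work surface, if the arm or the gripper's body presses on something with over 40 N, if the wrist force passes 120 N, or if a joint passes its speed limit or range.

ROBOT

A 6-joint arm with a two-finger parallel gripper is mounted at the origin on a cart in front of the work surface, level with it; the furniture and walls round the work are solid. World frame = base frame: x ahead of the robot, y to its left, z up, the work surface at z = 0. Lengths are in m, angles in rad, forces in N, time in s.
With the tool pointing down it reaches from about 0.35 to 0.775 m from the base axis. Payload 5.5 kg.
Tool frame: the origin (TCP) lies midway between the tips of the shut fingers; the grasp point (between the pads) lies 19 mm behind it (env.hold_point_z is the distance from the TCP to the grasp point, in m); z points along the fingers, y is the line along which they close (so a half turn about z gives the same grasp; the last joint's range is limited). The gripper opens to 85 mm and grips with 20 to 120 N. Pads are 22 mm wide; open, the fingers measure 114 mm over their backs; the gripper's body (76 mm by 85 mm) begins 54 mm behind the grasp point. The pads swing forward as they close: fully open they stand 13 mm farther back than shut.
Start: joints at [-1.362, 0.313, 0.046, 1.304, 0, 1.431], TCP at [0.197, -0.54, 0.231] pointing down, gripper open.
Joint ranges: [-2.76, 2.76], [-0.86, 1.69], [-1.03, 1.26], [-2.2, 2.34], [-1.47, 1.5], [-3.14, 3.14]. Speed limits (rad/s): [2.57, 2.57, 3.14, 3.14, 3.14, 3.14].

INTERFACE

Orientations are given as a unit quaternion [w, x, y, z].
In Python, from workcell import env, read_camera gives the robot as it stands. The module is installed in compiled form; this text tells all that it offers.
- The arm moves only by the tool carry_out, never from a script. Its argument "moves" is a list of rows, each an object of numbers: "tx", "ty", "tz": the shift along the world's x, y, z in cm; "wx", "wy", "wz": the turn, a rotation vector about the world's x, y, z in rad; "claw": the closure, from -1 (fully open) to 1 (shut). A call has 1 to 8 rows; each row shifts and turns the commanded pose from where the row before left it; what a row does not reach is not made up. A row lasts 1/8 s, in which the tool goes at most 62.5 mm and 10.7 degrees, less where a joint would pass 70% of its speed; a pose out of reach is approached as far as the arm can. A call is refused whole if a number of a shift passes 6.25 or a number of a turn 0.188, either way. A call with a gripper value outside its range is refused whole. The fingers move at their own pace and stop on an object; "newtons" is the grip in N (left out, the last holds). Time passes only in rows, so rows that do not move let the fingers close. It gives the time, the measured TCP pose, the force, the opening and the grip force at its end, in the units of the state.
- env.get_state(): the state, without advancing time (a new reading comes with each control period).
- read_camera(name): name is "scene" or "top" or "wrist"; returns a dict with "image" (420x560x3 uint8, blue, green, red), "z_map" (420x560 float32, m along the optical axis (not along the pixel's ray), 0 where there is no reading), "fx", "fy", "cx", "cy" (pixels), "camera_from_world" (4x4, takes a point from world to camera coordinates); the wrist camera has in their place "hand_eye" (4x4, takes a point from camera to tool coordinates, whose origin is the TCP and whose axes are the flange's). Camera axes: x right, y down, z forward; pixel columns grow to the right and rows downward; lengths in m; the calibration is good to about 2 mm. The wrist camera is an equidistant fisheye: a pixel r from the principal point sees the ray r / f radians off the axis. A picture is of the moment at which its call begins: read the wrist's pose just before it.
- env.hand_in(): hands the job in; it is judged then, once.
The state is a dict: "clock": time; "joint_pos": joint angles; "qvel": joint speeds; "tau": joint torques, N m; "tcp_pos": TCP position; "orientation": TCP orientation; "wrist_force": force on the tool from outside, world axes, zero at the start; "ft_torque": the same for the moment, N m; "finger_gap": finger opening in m; "grip_force": force on a finger pad.
Only numpy, scipy, OpenCV 4.12 (cv2) and the standard library are available. Lean on these libraries where they do the work, as an engineer would, in place of code of your own. Each camera call takes 0.05 s, during which the arm holds its last target. There are 200 camera calls.

## Working session

There is one attempt and no reset: what is moved stays moved. The work goes in short steps, Python scripts to look and compute and a tool call to move; the robot and the scene stay as the last step left them, time stands still between calls to the robot, and variables do not carry over. Pictures are saved under pics/ and viewed, at most 10 in all, crops included, and the job is handed in when it is done.

Besides the shell and the picture viewer there is one more tool, called after ">>>" as name(argument=value, ...), one argument or row to a line, values as JSON. carry_out: Moves the arm, as the interface text tells. Its arguments: {"type":"object","properties":{"moves":{"type":"array","items":{"type":"object","properties":{"tx":{"type":"number"},"ty":{"type":"number"},"tz":{"type":"number"},"wx":{"type":"number"},"wy":{"type":"number"},"wz":{"type":"number"},"claw":{"type":"number"}}}},"newtons":{"type":"number"}},"required":["moves"]}

```bash
mkdir -p pics
cat > h.py <<'E'
import numpy as np, cv2
from workcell import env, read_camera
def cloud(c):
    z=c["z_map"]; v,u=np.indices(z.shape)
    p=np.stack([(u-c["cx"])/c["fx"]*z,(v-c["cy"])/c["fy"]*z,z],-1)
    T=np.linalg.inv(c["camera_from_world"])
    w=p@T[:3,:3].T+T[:3,3]; w[z==0]=np.nan
    return w
E
python3 - <<'E'
from h import *
s=env.get_state();print(s)
for n in("scene","top"):
    c=read_camera(n); cv2.imwrite(f"pics/{n}0.png",c["image"]); np.savez(n+"0.npz",**c)
E
```

```text
{'clock': 0.0, 'joint_pos': array([-1.36157541e+00,  3.13997308e-01,  4.49247210e-02,  1.30360560e+00,
       -2.35920591e-05,  1.43119760e+00]), 'qvel': array([-0.00087702, -0.0004203 ,  0.00033609,  0.00103623,  0.00373076,
        0.0002566 ]), 'tau': array([ 2.15669916e-04, -4.80625212e+01,  2.98533618e+01,  1.94205291e-02,
       -9.57330531e-05,  3.48460631e-06]), 'tcp_pos': array([ 0.19639998, -0.53984265,  0.23038846]), 'orientation': array([-9.39950944e-04,  9.84828684e-01,  1.73526881e-01, -4.45371196e-05]), 'wrist_force': array([-0.48544848, -0.4859426 , -0.36144747]), 'ft_torque': array([-0.04438725,  0.02554929,  0.02018774]), 'grip_force': 0.0, 'finger_gap': 0.08530043787809784}
```

View pics/scene0.png

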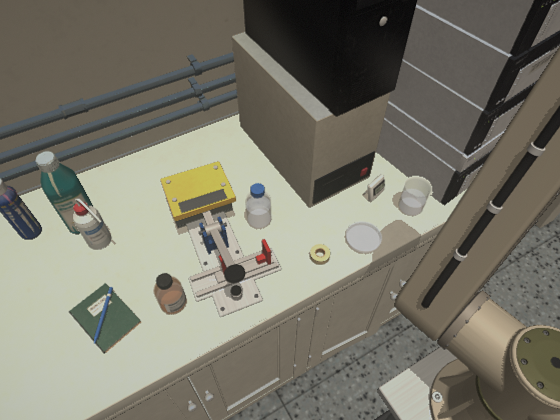

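View pics/top0.png

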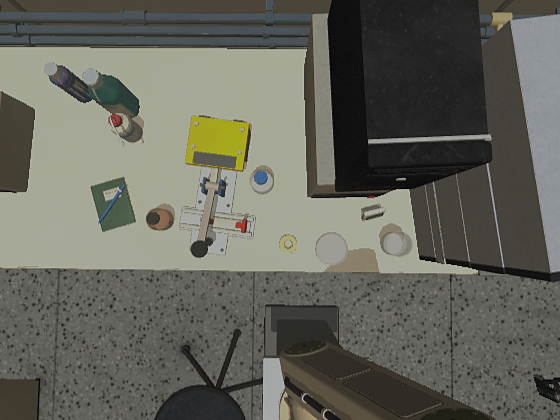

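The pad is at about (235,272) in scene and (200,248) in top. The red tab is at (265,252) and (243,225), and the yellow flap is at (198,192) and (218,142). Next I'll measure them with depth.

Run:
```python
from h import *
for n in("scene","top"):
    c=dict(np.load(n+"0.npz")); w=cloud(c); hsv=cv2.cvtColor(c["image"],cv2.COLOR_BGR2HSV); H,S,V=[hsv[...,i].astype(int) for i in range(3)]
    inb=(w[...,0]>.3)&(w[...,0]<.85)&(w[...,1]>-.2)&(w[...,1]<.45)
    masks=dict(red=((H<6)|(H>174))&(S>150)&(V>80),yellow=(H>20)&(H<32)&(S>150)&(w[...,2]>.09),blue=(H>100)&(H<125)&(S>100)&(w[...,2]>.05)&(w[...,2]<.1),
      bluecap=(H>100)&(H<125)&(S>100)&(w[...,2]>.11), pad=(V<60)&(w[...,2]>.13)&(w[...,2]<.18),bot=(w[...,2]>.03)&(w[...,1]>.15)&(w[...,0]<.6))
    for k,m in masks.items():
        m=m&inb; p=w[m]
        if len(p)==0: print(n,k,0);continue
        print(n,k,len(p),"med",np.round(np.median(p,0),3),"lo",np.round(np.percentile(p,3,0),3),"hi",np.round(np.percentile(p,97,0),3))
        if k=="yellow":
            r=cv2.minAreaRect((p[:,:2]*1000).astype(np.float32)); print(r)
        if k=="red":
            t=p[p[:,2]>.055]; print(" tabtop",len(t),np.round(t.mean(0),3),np.round(t.min(0),3),np.round(t.max(0),3), cv2.minAreaRect((t[:,:2]*1000).astype(np.float32)))
```

```text
scene red 98 med [0.539 0.227 0.083] lo [0.521 0.216 0.037] hi [0.553 0.334 0.106]
 tabtop 52 [0.539 0.242 0.089] [0.519 0.215 0.082] [0.554 0.335 0.108] ((548.2401733398438, 274.4309997558594), (120.07772827148438, 34.892051696777344), 77.92137145996094)
scene yellow 73 med [0.718 0.287 0.111] lo [0.694 0.211 0.107] hi [0.837 0.368 0.114]
((767.0739135742188, 295.05535888671875), (159.8668670654297, 136.85838317871094), 83.18436431884766)
scene blue 52 med [0.642 0.29  0.092] lo [0.626 0.282 0.085] hi [0.671 0.338 0.094]
scene bluecap 119 med [0.667 0.171 0.135] lo [0.652 0.156 0.13 ] hi [0.682 0.186 0.139]
scene pad 289 med [0.469 0.332 0.155] lo [0.452 0.313 0.15 ] hi [0.491 0.351 0.16 ]
scene bot 1069 med [0.523 0.327 0.112] lo [0.454 0.219 0.035] hi [0.585 0.447 0.159]
top red 80 med [0.54  0.221 0.082] lo [ 0.522 -0.149  0.038] hi [0.627 0.243 0.091]
 tabtop 52 [0.552 0.166 0.084] [ 0.52  -0.153  0.071] [0.627 0.312 0.106] ((566.5643310546875, 76.38807678222656), (42.36618423461914, 472.5123291015625), 10.13034439086914)
top yellow 2176 med [0.779 0.293 0.111] lo [0.703 0.217 0.107] hi [0.833 0.372 0.116]
((768.540771484375, 294.98968505859375), (163.5115509033203, 136.54983520507812), 83.03921508789062)
top blue 53 med [0.645 0.291 0.091] lo [0.627 0.281 0.086] hi [0.67  0.336 0.095]
top bluecap 135 med [0.669 0.17  0.136] lo [0.653 0.154 0.132] hi [0.684 0.184 0.141]
top pad 239 med [0.475 0.327 0.155] lo [ 0.455 -0.138  0.148] hi [0.633 0.348 0.17 ]
top bot 858 med [0.534 0.324 0.118] lo [0.46  0.216 0.038] hi [0.591 0.448 0.159]
```

>>> carry_out(
  moves=[
    {"tx": 3.35, "ty": 5.2, "wz": 0.18, "claw": 1},
    {"tx": 3.35, "ty": 5.2, "wz": 0.18, "claw": 1},
    {"tx": 3.35, "ty": 5.2, "wz": 0.18, "claw": 1},
    {"tx": 3.35, "ty": 5.2, "wz": 0.18, "claw": 1},
    {"tx": 1.2, "ty": 6, "wz": 0.18, "claw": 1},
    {"tx": 1.2, "ty": 6, "wz": 0.18, "claw": 1},
    {"tx": 1.2, "ty": 6, "claw": 1},
    {"tx": 1.2, "ty": 6, "claw": 1},
  ],
  newtons=30,
)

```text
invalid input at $.moves[0]: expected keys tx, ty, tz, wx, wy, wz, claw
```

Run:
```python
from h import *
for n in("scene","top"):
    c=dict(np.load(n+"0.npz")); w=cloud(c); hsv=cv2.cvtColor(c["image"],cv2.COLOR_BGR2HSV); H,S,V=[hsv[...,i].astype(int) for i in range(3)]
    for nm,(u,v) in dict(scene=dict(tab=(265,252)),top=dict(tab=(243,225)))[n].items():
        m=np.zeros(H.shape,bool); m[v-20:v+20,u-15:u+15]=1
        m&=((H<6)|(H>174))&(S>150)&(w[...,2]>.075); p=w[m]; print(n,len(p),p.min(0),p.max(0),np.median(p,0))
        e=(p[:,:2]-[.648,.310])@np.array([[.9926,.1213],[-.1213,.9926]]).T
    # station frame coordinates
        ex=p[:,:2]-[.648,.310]; print("st x",np.sort(ex@[.9926,-.1213])[[0,-1]],"y",np.sort(ex@[.1213,.9926])[[0,-1]])
print(env.get_state()["tcp_pos"],env.get_state()["orientation"],env.get_state()["joint_pos"])
```

```text
scene 42 [0.51893295 0.21518114 0.08249428] [0.5540043  0.22557446 0.08981185] [0.53666871 0.22083946 0.08499036]
st x [-0.1172979 -0.0821399] y [-0.10628978 -0.09866208]
top 42 [0.5195774  0.21277202 0.07829036] [0.55640598 0.22417612 0.09127024] [0.53796277 0.21858907 0.0848943 ]
st x [-0.11668988 -0.07938914] y [-0.1084325  -0.09906091]
[ 0.19639066 -0.53991509  0.23049912] [-8.37445836e-04  9.84834552e-01  1.73494098e-01 -4.17055611e-05] [-1.36161708e+00  3.13920175e-01  4.50880120e-02  1.30364094e+00
 -2.50815964e-05  1.43122253e+00]
```

>>> carry_out(
  moves=[
    {"tx": 3.35, "ty": 5.2, "tz": 0, "wx": 0, "wy": 0, "wz": 0.18, "claw": 1},
    {"tx": 3.35, "ty": 5.2, "tz": 0, "wx": 0, "wy": 0, "wz": 0.18, "claw": 1},
    {"tx": 3.35, "ty": 5.2, "tz": 0, "wx": 0, "wy": 0, "wz": 0.18, "claw": 1},
    {"tx": 3.35, "ty": 5.2, "tz": 0, "wx": 0, "wy": 0, "wz": 0.18, "claw": 1},
    {"tx": 1.2, "ty": 6, "tz": 0, "wx": 0, "wy": 0, "wz": 0.18, "claw": 1},
    {"tx": 1.2, "ty": 6, "tz": 0, "wx": 0, "wy": 0, "wz": 0.18, "claw": 1},
    {"tx": 1.2, "ty": 6, "tz": 0, "wx": 0, "wy": 0, "wz": 0, "claw": 1},
    {"tx": 1.2, "ty": 6, "tz": 0, "wx": 0, "wy": 0, "wz": 0, "claw": 1},
  ],
  newtons=30,
)

```text
clock: 1.1
tcp_pos: [0.3784, -0.0905, 0.2312]
orientation: [0.0, 0.756, 0.655, 0.0]
wrist_force: [1.1, -0.3, 1.2]
finger_gap: 0.0
grip_force: 0.0
```

>>> carry_out(
  moves=[
    {"tx": 3.08, "ty": 5.1, "tz": 0, "wx": 0, "wy": 0, "wz": 0.02, "claw": 1},
    {"tx": 3.08, "ty": 5.1, "tz": 0, "wx": 0, "wy": 0, "wz": 0, "claw": 1},
    {"tx": 3.08, "ty": 5.1, "tz": 0, "wx": 0, "wy": 0, "wz": 0, "claw": 1},
    {"tx": 3.08, "ty": 5.1, "tz": 0, "wx": 0, "wy": 0, "wz": 0, "claw": 1},
    {"tx": 3.08, "ty": 5.1, "tz": 0, "wx": 0, "wy": 0, "wz": 0, "claw": 1},
    {"tx": 0, "ty": 0, "tz": -6, "wx": 0, "wy": 0, "wz": 0, "claw": 1},
    {"tx": 0, "ty": 0, "tz": -6, "wx": 0, "wy": 0, "wz": 0, "claw": 1},
    {"tx": 0, "ty": 0, "tz": -5.8, "wx": 0, "wy": 0, "wz": 0, "claw": 1},
  ],
)

```text
clock: 2.1
tcp_pos: [0.532, 0.1629, 0.0512]
orientation: [-0.0, 0.749, 0.663, -0.0]
wrist_force: [0.7, -0.7, 0.5]
finger_gap: 0.0001
grip_force: 0.0
```

>>> carry_out(
  moves=[
    {"tx": 0.25, "ty": 2, "tz": 0, "wx": 0, "wy": 0, "wz": 0, "claw": 1},
    {"tx": 0.25, "ty": 2, "tz": 0, "wx": 0, "wy": 0, "wz": 0, "claw": 1},
    {"tx": 0.12, "ty": 1, "tz": 0, "wx": 0, "wy": 0, "wz": 0, "claw": 1},
    {"tx": 0.12, "ty": 1, "tz": 0, "wx": 0, "wy": 0, "wz": 0, "claw": 1},
    {"tx": 0.12, "ty": 1, "tz": 0, "wx": 0, "wy": 0, "wz": 0, "claw": 1},
    {"tx": 0.12, "ty": 1, "tz": 0, "wx": 0, "wy": 0, "wz": 0, "claw": 1},
  ],
)

```text
clock: 2.85
tcp_pos: [0.5429, 0.2432, 0.054]
orientation: [0.0, 0.749, 0.663, 0.001]
wrist_force: [0.8, -1.6, 0.6]
finger_gap: 0.0
grip_force: 0.9
```

>>> carry_out(
  moves=[
    {"tx": 0.06, "ty": 0.5, "tz": 0, "wx": 0, "wy": 0, "wz": 0, "claw": 1},
    {"tx": 0.06, "ty": 0.5, "tz": 0, "wx": 0, "wy": 0, "wz": 0, "claw": 1},
    {"tx": 0.03, "ty": 0.3, "tz": 0, "wx": 0, "wy": 0, "wz": 0, "claw": 1},
  ],
)

```text
clock: 3.22
tcp_pos: [0.5436, 0.2544, 0.0532]
orientation: [0.001, 0.749, 0.662, -0.001]
wrist_force: [-0.8, -10.6, 4.8]
finger_gap: -0.0001
grip_force: 5.8
```

Run:
```python
from h import *
for n in("scene","top"):
    c=read_camera(n); w=cloud(c); np.savez(n+"1.npz",**c); hsv=cv2.cvtColor(c["image"],cv2.COLOR_BGR2HSV); H,S,V=[hsv[...,i].astype(int) for i in range(3)]
    m=((H<6)|(H>174))&(S>150)&(w[...,2]>.03)&(w[...,0]>.45)&(w[...,0]<.62)&(w[...,1]>.15)&(w[...,1]<.45)
    p=w[m]; ex=p[:,:2]-[.648,.310]; q=np.c_[ex@[.9926,-.1213],ex@[.1213,.9926],p[:,2]]
    t=q[(q[:,2]>.075)&(q[:,2]<.095)&(q[:,1]<-.02)]
    print(n,len(q),t.min(0) if len(t) else 0,t.max(0) if len(t) else 0)
    if n=="scene": cv2.imwrite("pics/s1.png",cv2.resize(c["image"][170:320,150:330],None,fx=3,fy=3))
print(env.get_state()["wrist_force"],env.get_state()["tcp_pos"])
```

```text
scene 167 [-0.11968288 -0.05353514  0.07544733] [-0.08212657 -0.04529635  0.08982008]
top 0 0 0
[-0.29864312 -6.63250607  2.58079279] [0.54360976 0.25429158 0.05324399]
```

View pics/s1.png

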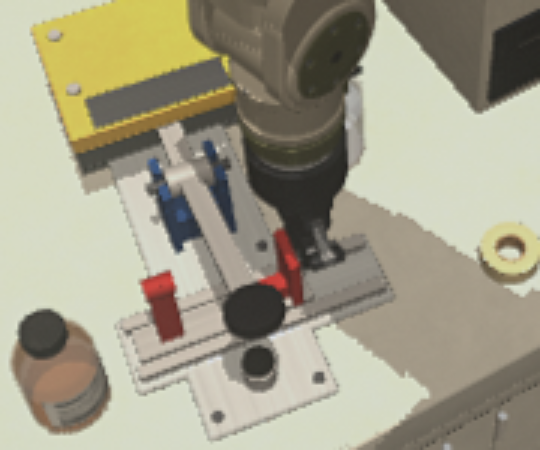

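The prop is at its end stop: the tab face sits at station y ≈ -54 mm. The lever is still up, with its pad at crop (255,310). Now I'll back off and go above the pad.

>>> carry_out(
  moves=[
    {"tx": -0.25, "ty": -2, "tz": 0, "wx": 0, "wy": 0, "wz": 0, "claw": 1},
    {"tx": -0.25, "ty": -2, "tz": 0, "wx": 0, "wy": 0, "wz": 0, "claw": 1},
    {"tx": 0, "ty": 0, "tz": 6, "wx": 0, "wy": 0, "wz": 0, "claw": 1},
    {"tx": 0, "ty": 0, "tz": 6, "wx": 0, "wy": 0, "wz": 0, "claw": 1},
    {"tx": 0, "ty": 0, "tz": 4, "wx": 0, "wy": 0, "wz": 0, "claw": 1},
    {"tx": -2.2, "ty": 3.9, "tz": 0, "wx": 0, "wy": 0, "wz": 0, "claw": 1},
    {"tx": -2.2, "ty": 3.9, "tz": 0, "wx": 0, "wy": 0, "wz": 0, "claw": 1},
    {"tx": -2.2, "ty": 3.9, "tz": 0, "wx": 0, "wy": 0, "wz": 0, "claw": 1},
  ],
)

```text
clock: 4.32
tcp_pos: [0.4723, 0.3322, 0.2134]
orientation: [-0.0, 0.749, 0.662, 0.0]
wrist_force: [0.7, 0.5, 0.0]
finger_gap: -0.0003
grip_force: 0.0
```

>>> carry_out(
  moves=[
    {"tx": 0, "ty": 0, "tz": -3, "wx": 0, "wy": 0, "wz": 0, "claw": 1},
    {"tx": 0, "ty": 0, "tz": -1.5, "wx": 0, "wy": 0, "wz": 0, "claw": 1},
    {"tx": 0, "ty": 0, "tz": -0.5, "wx": 0, "wy": 0, "wz": 0, "claw": 1},
    {"tx": 0, "ty": 0, "tz": -0.5, "wx": 0, "wy": 0, "wz": 0, "claw": 1},
    {"tx": -0.1, "ty": 0, "tz": -0.5, "wx": 0, "wy": 0, "wz": 0, "claw": 1},
    {"tx": -0.15, "ty": 0, "tz": -0.5, "wx": 0, "wy": 0, "wz": 0, "claw": 1},
    {"tx": -0.15, "ty": 0, "tz": -0.5, "wx": 0, "wy": 0, "wz": 0, "claw": 1},
  ],
)

```text
clock: 5.2
tcp_pos: [0.4689, 0.3329, 0.1444]
orientation: [-0.0, 0.749, 0.663, 0.001]
wrist_force: [-3.2, 0.4, 5.9]
finger_gap: 0.0001
grip_force: 2.6
```

>>> carry_out(
  moves=[
    {"tx": -0.3, "ty": 0.04, "tz": -1, "wx": 0, "wy": 0, "wz": 0, "claw": 1},
    {"tx": -0.25, "ty": 0.03, "tz": -1, "wx": 0, "wy": 0, "wz": 0, "claw": 1},
    {"tx": -0.2, "ty": 0.02, "tz": -1, "wx": 0, "wy": 0, "wz": 0, "claw": 1},
    {"tx": -0.15, "ty": 0.02, "tz": -1, "wx": 0, "wy": 0, "wz": 0, "claw": 1},
    {"tx": -0.1, "ty": 0.01, "tz": -1, "wx": 0, "wy": 0, "wz": 0, "claw": 1},
    {"tx": 0, "ty": 0, "tz": -1, "wx": 0, "wy": 0, "wz": 0, "claw": 1},
    {"tx": 0, "ty": 0, "tz": -1, "wx": 0, "wy": 0, "wz": 0, "claw": 1},
  ],
)

```text
clock: 6.08
tcp_pos: [0.4584, 0.3339, 0.0731]
orientation: [-0.0, 0.749, 0.663, 0.0]
wrist_force: [-3.5, -0.3, 2.9]
finger_gap: -0.0
grip_force: 2.3
```

>>> carry_out(
  moves=[
    {"tx": 0.05, "ty": 0, "tz": -0.6, "wx": 0, "wy": 0, "wz": 0, "claw": 1},
    {"tx": 0.05, "ty": 0, "tz": -0.5, "wx": 0, "wy": 0, "wz": 0, "claw": 1},
    {"tx": 0.05, "ty": 0, "tz": -0.4, "wx": 0, "wy": 0, "wz": 0, "claw": 1},
    {"tx": 0, "ty": 0, "tz": -0.2, "wx": 0, "wy": 0, "wz": 0, "claw": 1},
  ],
)

```text
clock: 6.58
tcp_pos: [0.4605, 0.3337, 0.0561]
orientation: [0.0, 0.749, 0.663, -0.0]
wrist_force: [-2.7, 0.6, 2.6]
finger_gap: -0.0002
grip_force: 1.9
```

>>> carry_out(
  moves=[
    {"tx": 0, "ty": 0, "tz": -0.1, "wx": 0, "wy": 0, "wz": 0, "claw": 1},
    {"tx": 0, "ty": 0, "tz": -0.1, "wx": 0, "wy": 0, "wz": 0, "claw": 1},
    {"tx": 0, "ty": 0, "tz": -0.1, "wx": 0, "wy": 0, "wz": 0, "claw": 1},
    {"tx": 0, "ty": 0, "tz": -0.1, "wx": 0, "wy": 0, "wz": 0, "claw": 1},
  ],
)

```text
clock: 7.08
tcp_pos: [0.4609, 0.3339, 0.0534]
orientation: [0.0, 0.749, 0.663, 0.001]
wrist_force: [-6.0, -0.5, 12.8]
finger_gap: -0.0004
grip_force: 7.2
```

Run:
```python
from h import *
c=read_camera("scene"); w=cloud(c); hsv=cv2.cvtColor(c["image"],cv2.COLOR_BGR2HSV); H,S,V=[hsv[...,i].astype(int) for i in range(3)]
m=(H>20)&(H<32)&(S>120)&(w[...,2]>.09)&(w[...,0]>.65)&(w[...,1]>.15); p=w[m]
q=(p[:,:2]-[.648,.31])@[.9926,-.1213]; f=p[q<np.percentile(q,8)]; print("flap front z",f[:,2].min(),np.median(f[:,2]),f[:,2].max())
cv2.imwrite("pics/s2.png",cv2.resize(c["image"][150:320,130:330],None,fx=3,fy=3))
print(env.get_state()["wrist_force"],env.get_state()["tcp_pos"])
```

```text
flap front z 0.15089880292843005 0.1531253328294615 0.1561967179732625
[-3.86551218 -1.12542369 11.02135571] [0.46084329 0.33392455 0.0535349 ]
```

View pics/s2.png

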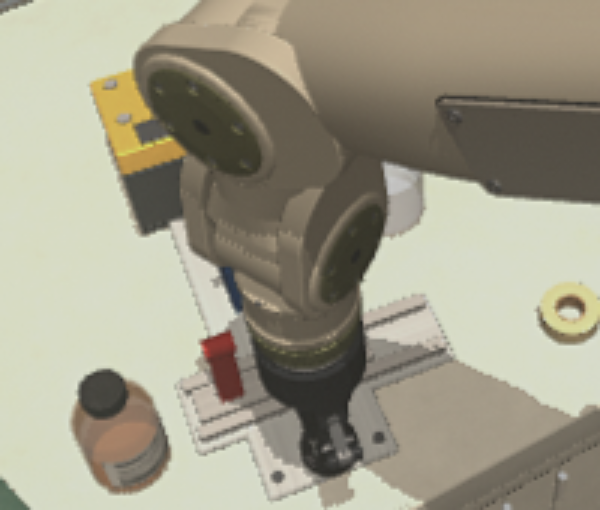

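The flap is raised: its top edge is at about 153 mm against 111 mm when shut. The force rise shows the lever is on its rubber stop. I'll press 1 mm more for margin and let it settle.

>>> carry_out(
  moves=[
    {"tx": 0, "ty": 0, "tz": -0.1, "wx": 0, "wy": 0, "wz": 0, "claw": 1},
    {"tx": 0, "ty": 0, "tz": 0, "wx": 0, "wy": 0, "wz": 0, "claw": 1},
    {"tx": 0, "ty": 0, "tz": 0, "wx": 0, "wy": 0, "wz": 0, "claw": 1},
    {"tx": 0, "ty": 0, "tz": 0, "wx": 0, "wy": 0, "wz": 0, "claw": 1},
    {"tx": 0, "ty": 0, "tz": 0, "wx": 0, "wy": 0, "wz": 0, "claw": 1},
    {"tx": 0, "ty": 0, "tz": 0, "wx": 0, "wy": 0, "wz": 0, "claw": 1},
  ],
)

```text
clock: 7.88
tcp_pos: [0.4609, 0.3339, 0.0533]
orientation: [0.001, 0.749, 0.663, 0.001]
wrist_force: [-5.6, -2.0, 14.9]
finger_gap: -0.0001
grip_force: 7.9
```

```bash
python3 -c "
from workcell import env
print(env.hand_in())"
```

```text
the job is handed in; nothing more can be done
None
```

I pushed the prop to its end stop, pressed the lever onto its rubber stop and handed in with it held at about 15 N and the flap's front edge about 42 mm higher. The hand-in returned no verdict, so I can't say how it was judged.

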